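Refit the caliper's guide pins and hold the handbrake lever at the line

ROBOT

A 6-joint arm with a two-finger parallel gripper is mounted at the origin on the work surface. World frame = base frame: x ahead of the robot, y to its left, z up, the work surface at z = 0. Lengths are in m, angles in rad, forces in N, time in s.
With the tool pointing down it reaches from about 0.35 to 0.975 m from the base axis. Payload 4.9 kg.
Tool frame: the origin (TCP) lies between the finger pads; the fingertips stand 14 mm ahead of it and the grasp point (between the pads) lies 5 mm behind it (manip.finger_overhang is the distance from the TCP to the fingertips, in m); z points along the fingers, y is the line along which they close (so a half turn about z gives the same grasp; the last joint's range is limited). The gripper opens to 85 mm and grips with 20 to 120 N. Pads are 22 mm wide; open, the fingers measure 114 mm over their backs; the gripper's body (76 mm by 85 mm) begins 54 mm behind the grasp point. The pads swing forward as they close: fully open they stand 13 mm farther back than shut.
Start: joints at [-1.263, 0.053, 1.613, -0, 1.476, -0.119], TCP at [0.259, -0.569, 0.245] pointing down, gripper open.
Joint ranges: [-3.01, 3.01], [-1.01, 2.22], [0.06, 2.58], [-1.02, 4.17], [0.09, 2.62], [-3.14, 3.14]. Speed limits (rad/s): [2.57, 2.57, 3.14, 3.14, 3.14, 3.14].

INTERFACE

Orientations are given as a unit quaternion [w, x, y, z].
In Python, from plant import manip, grab_frame gives the robot as it stands.
- The arm moves only by the tool servo_tool, never from a script. Its argument "deltas" is a list that holds one entry, the list of rows, each a list of 5 numbers: the opening in per cent of the stroke, from 0 (shut) to 100 (fully open), then the shift along the world's x, y, z in m, then the turn about the world's z in degrees. A call has exactly 8 rows; each row shifts and turns the commanded pose from where the row before left it; what a row does not reach is not made up. A row lasts 1/10 s, in which the tool goes at most 50 mm and 8.59 degrees, less where a joint would pass 70% of its speed; a pose out of reach is approached as far as the arm can. A call is refused whole if a number of a shift passes 0.05 or a number of a turn 8.59, either way. A call with a gripper value outside its range is refused whole. The fingers move at their own pace and stop on an object; the grip force is fixed at half the most. Time passes only in rows, so rows that do not move let the fingers close, or fill a call up. It gives the time, the measured TCP pose, the force, the opening and the grip force at its end, in the units of the state.
- manip.state(): the state, without advancing time (a new reading comes with each control period).
- grab_frame(name): name is "side" or "top" or "wrist"; returns a dict with "pixels" (400x640x3 uint8, red, green, blue), "z_map" (400x640 float32, m along the optical axis (not along the pixel's ray), 0 where there is no reading), "fx", "fy", "cx", "cy" (pixels), "rvec" (rotation vector, rad) and "tvec" (3), from world to camera coordinates, as OpenCV has them; the wrist camera has in their place "T_tool_cam" (4x4, takes a point from camera to tool coordinates, whose origin is the TCP and whose axes are the flange's). Camera axes: x right, y down, z forward; pixel columns grow to the right and rows downward; lengths in m; the calibration is good to about 2 mm. The wrist camera is an equidistant fisheye: a pixel r from the principal point sees the ray r / f radians off the axis. A picture is of the moment at which its call begins: read the wrist's pose just before it.
- manip.job_done(): hands the job in; it is judged then, once.
The state is a dict: "time": time; "joint_pos": joint angles; "joint_vel": joint speeds; "joint_efforts": joint torques, N m; "tool_pos": TCP position; "tool_rot": TCP orientation; "contact_force": force on the tool from outside, world axes, zero at the start; "ft_torque": the same for the moment, N m; "gripper_width": opening from 0.0 (shut) to 1.0 (fully open); "grasp_force": force on a finger pad.
Only numpy, scipy, OpenCV 4.12 (cv2) and the standard library are available. Lean on these libraries where they do the work, as an engineer would, in place of code of your own. Each camera call takes 0.05 s, during which the arm holds its last target. There are 200 camera calls.

TASK

Put the rear brake caliper in the vice back on its carrier: drop the two guide pins from the wooden block tip-down through the caliper's two eyes (either pin in either eye) until their heads sit on the eyes, and leave the carrier bolts and everything else on the bench where they are. Then pull the sprung handbrake lever out until its leading edge comes up to the painted line, without overshooting by more than a finger's breadth, and keep holding it there so that I can hook the cable on: your program finishes while the gripper is still holding the lever at the line.

Things in the scene. Friction and masses are not known exactly. Their poses are not given: they have to be found in the camera images.
- pin_a: one of two identical guide pins: bright steel, 90 g. Shank 12 mm dia., 70 mm long, tapered tip; plain round head 18 mm dia., 16 mm high, small dark socket in its top. Origin at the tip's end, z up: head underside at z = 70 mm, head top at 86 mm. Starts upright, tip down, in one of the block's four holes, head resting on the block's top
- pin_b: the other guide pin, same shape, size and origin as pin_a
- bolt_a: carrier bolt, to be left in the block: dark steel, hexagon head 18 mm across flats on a flange 26 mm dia., head with flange 13 mm high, shank 12 mm dia. and 40 mm long. Origin at the shank's lower end, z up; flange underside at z = 40 mm, resting on the block
- bolt_b: the other carrier bolt, same as bolt_a
- block: drilled beech block 120 x 120 x 85 mm high, fixed to the bench; origin at the centre of its underside. Four holes 15 mm dia., 78 mm deep, at x, y = +-32 mm; two hold the guide pins, two the carrier bolts, in any order. Pulling a pin clear of its hole needs a lift of 70 mm
- caliper: grey cast rear brake caliper, piston axis upright, on its iron carrier clamped in a low blue vice; all fixed. Origin on the bench under the piston axis, z up, y towards the left eye. Vice: x -140 to 80, y +-75, z 0 to 60 mm; housing between the eyes (x -62 to 54, y +-42 mm) up to z = 191 mm, the lever on top, on the -x side; cable bracket at x -100 to -50, y 20 to 70 mm, up to z = 191 mm
- eye_left (a point): centre of the mouth of the eye on the caliper's +y ear, on its flat top face, 70 mm from the piston axis, 162 mm above the bench. Upright through-hole 15 mm dia. in an eye 31 mm dia., 14 mm thick, with the carrier's bore of about the same width in line below; free depth over 80 mm. No chamfer: the pin's taper leads it in
- eye_right (a point): the same on the -y ear, 70 mm to the other side of the piston axis
- handbrake (a joint): angle of the handbrake lever about the upright piston axis, rad: 0 at rest on its stop, growing as it is pulled out (clockwise seen from above), end stop 1.25. The line lies at 0.50 to 0.90. A spring returns it to 0: torque 0.55 x (angle + 0.45) N m, about 8 to 12 N at the hook at the line
- lever_arm: handbrake lever: dark steel arm 16 mm wide, 6 mm thick, ending in an upturned slotted fork (16 mm wide, 22 mm high, 54 to 70 mm from the axis), free space below it. Origin on the piston axis at the arm's underside, 194 mm above the bench; x along the arm to the fork, z up. Its leading edge when pulled is at y = -8 mm. At rest x lies 205 deg counter-clockwise from the caliper's x
- lever_hook (a point): middle of the lever's fork, 62 mm from the piston axis, 11 mm above the arm's underside (205 mm above the bench); fork top 11 mm higher. Moves on a circle about the piston axis. Can be gripped from above across its 16 mm width (the lever's y)
- mark: white paint-marker line, 34 x 5 mm, on the caliper's flat top shoulder 191 mm above the bench, just below the lever's path. Origin on the piston axis; x points where the lever's x must point: the lever's leading edge then lies along the line's near side. The line runs from x = 14 to 48 mm at y = -10.5 mm
- pad_near: bystander: brake pad, dark steel plate 110 x 46 mm with two friction blocks, 16 mm thick, flat on the bench on the robot's side, between block and caliper
- pad_far: bystander: the other brake pad, beyond the caliper, same size
- grease_tub: bystander: white round tub, 72 mm dia., 62 mm high, beyond the block
- spray_can: bystander: spray can, 65 mm dia., 200 mm high, beyond the caliper on the right
- spanner: bystander: steel spanner 190 mm long, lying to the right of the caliper
- wire_brush: bystander: wire brush with a wooden handle, lying beyond the caliper
Not all that is in view belongs to the job. What is shaped like the block but blue or yellow is not meant.

How it is judged:
On the way, in this order (a step that is already met when the one before it is completed fails the run):
1. both guide pins stand in the eyes with their heads down on them, let go ((((z of pin_a in the frame of eye_left below -0.067 m and horizontal distance between pin_a and eye_left below 0.006 m and angle between pin_a's own z axis and vertical below 0.1 rad) and (z of pin_b in the frame of eye_right below -0.067 m and horizontal distance between pin_b and eye_right below 0.006 m and angle between pin_b's own z axis and vertical below 0.1 rad)) or ((z of pin_b in the frame of eye_left below -0.067 m and horizontal distance between pin_b and eye_left below 0.006 m and angle between pin_b's own z axis and vertical below 0.1 rad) and (z of pin_a in the frame of eye_right below -0.067 m and horizontal distance between pin_a and eye_right below 0.006 m and angle between pin_a's own z axis and vertical below 0.1 rad))) and contact force between the fingers and pin_a below 0.5 N and contact force between the fingers and pin_b below 0.5 N), for 0.2 s.
2. the gripper holds the lever with its leading edge at the line ((((z of pin_a in the frame of eye_left below -0.067 m and horizontal distance between pin_a and eye_left below 0.006 m and angle between pin_a's own z axis and vertical below 0.1 rad) and (z of pin_b in the frame of eye_right below -0.067 m and horizontal distance between pin_b and eye_right below 0.006 m and angle between pin_b's own z axis and vertical below 0.1 rad)) or ((z of pin_b in the frame of eye_left below -0.067 m and horizontal distance between pin_b and eye_left below 0.006 m and angle between pin_b's own z axis and vertical below 0.1 rad) and (z of pin_a in the frame of eye_right below -0.067 m and horizontal distance between pin_a and eye_right below 0.006 m and angle between pin_a's own z axis and vertical below 0.1 rad))) and angle between the x axis of lever_arm and the x axis of mark, either way round below 0.1 rad and angular speed of lever_arm below 0.15 rad/s and contact force between the fingers and lever_arm above 3 N), for 0.3 s.
At the end, for the whole second after the job is handed in: Both guide pins stand in the eyes, one in each (head within 3 mm of the eye's top face, centred within 6 mm, upright, not touched), and the lever stands still within 0.10 rad (6 mm at the hook) of the line, kept there by the fingers (contact of more than 3 N) (all of step 2 and contact force between the fingers and pin_a below 0.5 N and contact force between the fingers and pin_b below 0.5 N); the arm keeps its last pose, push and grip.
It fails at once if the lever was pulled more than 15 mm (at the hook) past the line (y of lever_hook in the frame of mark below -0.015 m).
It fails at once if a carrier bolt was disturbed (moved more than 25 mm) (distance of any of bolt_a, bolt_b from where it was at the start of the episode above 0.025 m).
It fails at once if something else on the bench was disturbed (moved more than 30 mm) (distance of any of pad_near, pad_far, grease_tub, spray_can, spanner, wire_brush from where it was at the start of the episode above 0.03 m).
It also fails if it takes over 72 s, if anything falls off the work surface, if the arm or the gripper's body presses on something with over 40 N, if the wrist force passes 120 N, or if a joint passes its speed limit or range.

## Working session

There is one attempt and no reset: what is moved stays moved. The work goes in short steps, Python scripts to look and compute and a tool call to move; the robot and the scene stay as the last step left them, time stands still between calls to the robot, and variables do not carry over. Pictures are saved under pics/ and viewed, at most 10 in all, crops included, and the job is handed in when it is done.

Besides the shell and the picture viewer there is one more tool, called after "Request:" as name(argument=value, ...), one argument or row to a line, values as JSON. servo_tool: Moves the arm, as the interface text tells. Its arguments: {"type":"object","properties":{"deltas":{"type":"array"}},"required":["deltas"]}

```bash
mkdir -p pics; cat > h.py <<'E'
import numpy as np, cv2
from plant import manip, grab_frame
from scipy.spatial.transform import Rotation as Ro
def save(f,n): cv2.imwrite('pics/'+n,cv2.cvtColor(f['pixels'],cv2.COLOR_RGB2BGR))
def cloud(f):
    v,u=np.mgrid[:400,:640]; z=f['z_map']
    p=np.stack([(u-f['cx'])/f['fx']*z,(v-f['cy'])/f['fy']*z,z],-1)
    R=cv2.Rodrigues(np.array(f['rvec'],float))[0]
    return (p-np.array(f['tvec']).ravel())@R
def ray(f,u,v,h):
    R=cv2.Rodrigues(np.array(f['rvec'],float))[0]; c=-R.T@np.array(f['tvec']).ravel()
    d=R.T@np.array([(u-f['cx'])/f['fx'],(v-f['cy'])/f['fy'],1]); return c+d*(h-c[2])/d[2]
E
python3 - <<'E'
from h import *
import pickle
for n in('top','side'):
    f=grab_frame(n); save(f,n+'0.png'); pickle.dump(f,open(n+'0.pkl','wb')); print(n,f['fx'],f['cx'],f['cy'],f['rvec'],f['tvec'])
print(manip.state())
E
```

```text
top 420.7326643341292 325.5557671422413 197.8356681184771 [ 2.09623235 -2.13643302  0.18399746] [0.1019504  0.53558927 1.49064466]
side 453.4848240302158 321.2901826111602 199.94509373880985 [ 0.28727901 -2.7875681   1.21480076] [0.53598867 0.11692439 1.39051021]
{'time': 0.1, 'joint_pos': array([-1.26303647e+00,  5.32539588e-02,  1.61419584e+00, -9.08280225e-06,
        1.47600162e+00, -1.19012401e-01]), 'joint_vel': array([ 1.91923055e-03,  5.11131236e-04, -2.96359981e-03,  8.27308063e-06,
       -1.73694575e-03, -4.03271679e-04]), 'joint_efforts': array([ 4.22649146e-04, -3.94906497e+01, -3.71362495e+01, -1.11591739e-04,
        3.91947571e-03, -6.33966565e-06]), 'tool_pos': array([ 0.25853104, -0.56841307,  0.24418542]), 'tool_rot': array([-9.24820545e-04,  9.77318923e-01,  2.11770768e-01, -9.20796174e-05]), 'contact_force': array([-0.30431572,  0.19963149,  0.21107069]), 'ft_torque': array([ 0.02207722, -0.06305607,  0.02966116]), 'grasp_force': 0.0, 'gripper_width': 0.9984591710179519}
```

View pics/top0.png

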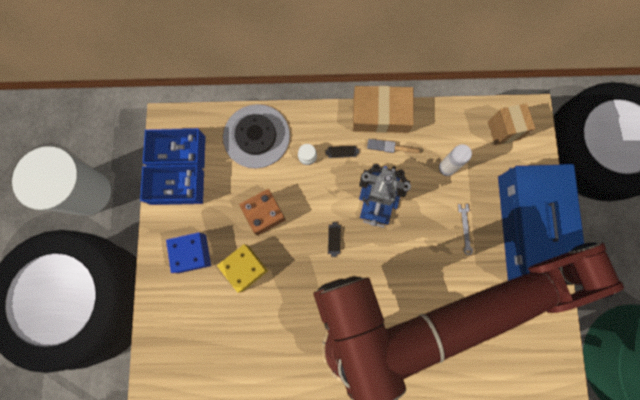

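View pics/side0.png

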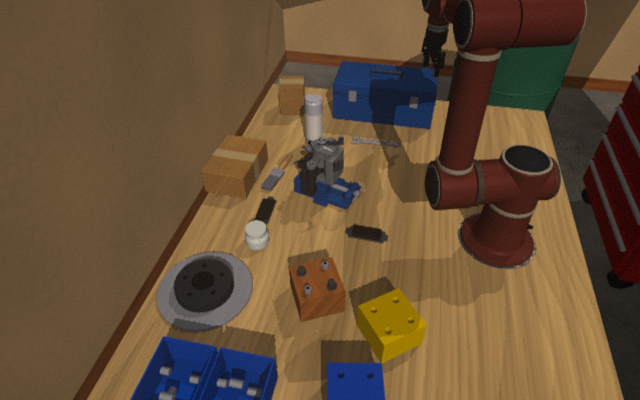

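The top view shows the beech block at about (262,212), the caliper at (383,185) and the near pad at (334,238). In the side view the block is at (318,288) and the caliper at (325,165). The bright pins look to be at about (324,265) and (308,290) in the side view. I'll zoom in on both.

```bash
python3 - <<'E'
from h import *
import pickle
t=pickle.load(open('top0.pkl','rb'));s=pickle.load(open('side0.pkl','rb'))
def crop(f,x,y,w,h): return cv2.resize(f['pixels'][y:y+h,x:x+w],(400,300),interpolation=cv2.INTER_CUBIC)
im=np.vstack([np.hstack([crop(t,230,180,68,51),crop(t,350,155,68,51)]),np.hstack([crop(s,280,250,80,60),crop(s,285,130,80,60)])])
cv2.imwrite('pics/c1.png',im[...,::-1])
print(ray(t,262,212,.085),ray(t,383,185,.19))
P=cloud(t); hsv=cv2.cvtColor(t['pixels'],cv2.COLOR_RGB2HSV)
m=np.zeros((400,640),bool); m[180:240,230:298]=1
m&=(abs(P[...,2]-.085)<.008)
c=cv2.minAreaRect(np.argwhere(m)[:,::-1].astype(np.float32)); print(c)
q=P[m][:,:2]; print('block top',cv2.minAreaRect(q.astype(np.float32)*1000),len(q))
m=np.zeros((400,640),bool); m[150:235,345:425]=1
for lo,hi in((.05,.07),(.155,.17),(.183,.2)):
    k=m&(P[...,2]>lo)&(P[...,2]<hi); print(lo,k.sum(),cv2.minAreaRect(P[k][:,:2].astype(np.float32)*1000))
E
```

```text
[0.48421659 0.31903995 0.085     ] [ 0.55074042 -0.1026708   0.19      ]
((260.65826416015625, 210.22250366210938), (33.25471496582031, 34.135189056396484), 61.69924545288086)
block top ((492.2723388671875, 324.4895324707031), (121.45243072509766, 120.44720458984375), 27.888761520385742) 1030
0.05 137 ((558.4405517578125, -119.95124053955078), (176.6205596923828, 144.32994079589844), 23.151451110839844)
0.155 288 ((532.79296875, -106.07452392578125), (169.11489868164062, 109.43329620361328), 74.6270980834961)
0.183 369 ((543.9727172851562, -108.81077575683594), (84.4393310546875, 155.8599090576172), 55.1461296081543)
```

View pics/c1.png

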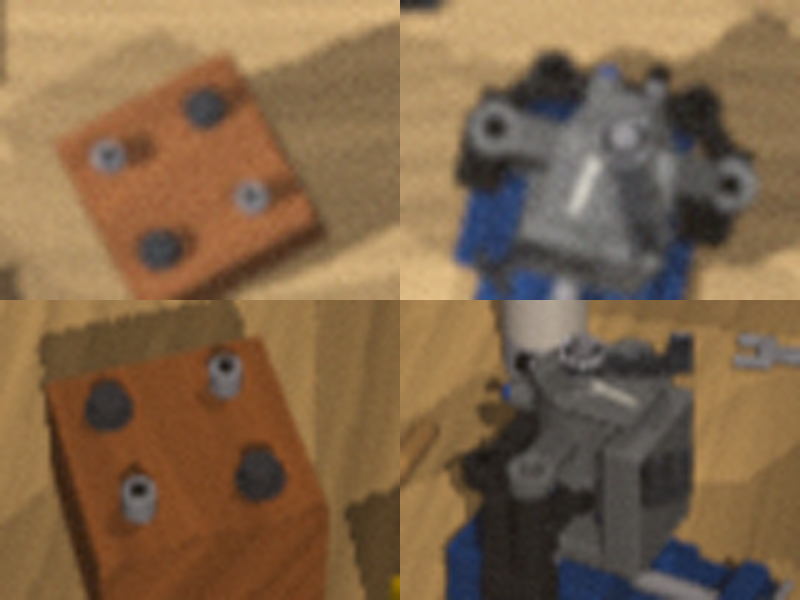

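The crops show the bright pins with dark sockets at block-crop (108,155) and (250,195), and the bolts on the other diagonal. The eyes are at caliper-crop (92,127) and (335,184), the white line runs from (597,160) to (575,212), and the lever points down-right.

```bash
python3 - <<'E'
from h import *
import pickle
t=pickle.load(open('top0.pkl','rb'));s=pickle.load(open('side0.pkl','rb'))
g=lambda x,y,X,Y,k:(X+(x+.5)*k-.5,Y+(y+.5)*k-.5)
T=lambda x,y,X,Y,h:ray(t,*g(x,y,X,Y,.17),h).round(4)
S=lambda x,y,X,Y,h:ray(s,*g(x,y,X,Y,.2),h).round(4)
print('pin1',T(108,155,230,180,.101),S(138,490-300,280,250,.101))
print('pin2',T(250,195,230,180,.101),S(227,366-300,280,250,.101))
L=T(92,127,350,155,.162);R=T(335,184,350,155,.162)
print('L',L,S(530-400,472-300,285,130,.162),'R',R,np.linalg.norm(L-R),(L+R)/2, np.degrees(np.arctan2(*(L-R)[[1,0]])))
a=T(197,160,350,155,.191);b=T(175,212,350,155,.191);print('line',a,b,np.degrees(np.arctan2(*(b-a)[[1,0]])))
f=grab_frame('wrist');print(f['T_tool_cam'],f['fx'],f['cx'],f['cy'])
E
```

```text
pin1 [0.5044 0.3665 0.101 ] [0.5057 0.3687 0.101 ]
pin2 [0.4783 0.2807 0.101 ] [0.4779 0.2818 0.101 ]
L [ 0.5891 -0.0468  0.162 ] [ 0.5898 -0.0431  0.162 ] R [ 0.5522 -0.186   0.162 ] 0.14400781228808385 [ 0.57065 -0.1164   0.162  ] 75.15315785096725
line [ 0.5615 -0.1033  0.191 ] [ 0.5316 -0.0895  0.191 ] 155.22485943116808
[[-4.48503582e-04 -9.57552556e-01 -2.88258393e-01  7.38393353e-02]
 [ 9.99999722e-01 -6.01040387e-04  4.40661244e-04  5.56096323e-04]
 [-5.95211236e-04 -2.88258115e-01  9.57552560e-01 -1.29838863e-01]
 [ 0.00000000e+00  0.00000000e+00  0.00000000e+00  1.00000000e+00]] 309.70691628693146 321.3179607332004 198.28426893938502
```

Request:
servo_tool(
  deltas=[
    [[100, 0.027, 0.04, 0.01, 6.3], [100, 0.027, 0.04, 0.01, 6.3], [100, 0.027, 0.04, 0.01, 6.3], [100, 0.027, 0.04, 0.01, 6.3], [60, 0.027, 0.04, 0.01, 6.3], [50, 0.027, 0.04, 0.01, 6.3], [40, 0.027, 0.04, 0.01, 6.4], [40, 0.027, 0.04, 0.01, 6.4]],
  ],
)

```text
time: 0.95
tool_pos: [0.4753, -0.247, 0.3255]
tool_rot: [-0.0, 0.792, 0.611, -0.0]
contact_force: [0.8, -0.6, -0.2]
gripper_width: 0.403
grasp_force: 0.0
```

Request:
servo_tool(
  deltas=[
    [[40, 0.02, 0.03, 0, 0], [40, 0.02, 0.03, 0, 0], [40, 0.02, 0.03, 0, 0], [40, 0.02, 0.03, 0, 0], [40, 0, 0, 0, 0], [40, 0, 0, 0, 0], [40, 0, 0, 0, 0], [40, 0, 0, 0, 0]],
  ],
)

```text
time: 1.75
tool_pos: [0.5542, -0.1299, 0.3252]
tool_rot: [0.0, 0.794, 0.609, -0.0]
contact_force: [0.1, -0.9, -0.0]
gripper_width: 0.401
grasp_force: 0.0
```

```bash
cat >> h.py <<'E'
def tool():
    s=manip.state(); q=s['tool_rot']; return Ro.from_quat([q[1],q[2],q[3],q[0]]).as_matrix(),np.array(s['tool_pos'])
def wray(f,R,p,u,v,h):
    a=np.array([u-f['cx'],v-f['cy']]); r=np.hypot(*a); th=r/f['fx']
    d=np.append(a/max(r,1e-9)*np.sin(th),np.cos(th)); M=f['T_tool_cam']
    d=R@M[:3,:3]@d; c=R@M[:3,3]+p
    return c+d*(h-c[2])/d[2]
def wpx(f,R,p,X):
    M=f['T_tool_cam']; q=M[:3,:3].T@(R.T@(np.array(X)-p)-M[:3,3]); r=np.hypot(q[0],q[1]); th=np.arctan2(r,q[2])
    return f['cx']+f['fx']*th*q[0]/r, f['cy']+f['fx']*th*q[1]/r
def look(n):
    import pickle
    R,p=tool(); f=grab_frame('wrist'); save(f,n+'.png'); pickle.dump((f,R,p),open(n+'.pkl','wb')); return f,R,p
E
python3 - <<'E'
from h import *
f,R,p=look('w1'); print(p,R.round(3),manip.state()['time'],manip.state()['contact_force'])
for X in([.589,-.047,.162],[.552,-.186,.162]): print(wpx(f,R,p,X))
E
```

```text
[ 0.55423334 -0.12987416  0.32524905] [[ 0.259  0.966 -0.   ]
 [ 0.966 -0.259 -0.   ]
 [-0.    -0.    -1.   ]] 1.8 [-0.16738477 -0.08938504 -0.49328819]
(np.float64(333.4821642241116), np.float64(90.91999355814676))
(np.float64(332.6688113108132), np.float64(235.09462758457556))
```

View pics/w1.png

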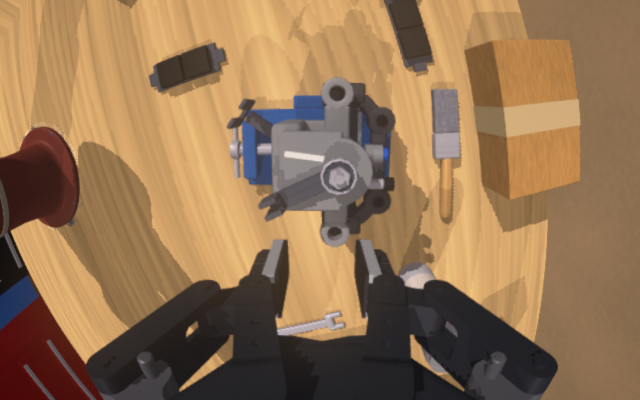

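The wrist view shows the left eye at about (337,93), the right eye at (335,233), the white line from (285,154) to (323,160) and the lever fork at (272,205). I'll refine these by masks.

```bash
python3 - <<'E'
from h import *
import pickle
f,R,p=pickle.load(open('w1.pkl','rb')); g=cv2.cvtColor(f['pixels'],cv2.COLOR_RGB2GRAY)
E=[]
for u,v in((337,93),(335,233)):
    w=g[v-8:v+9,u-8:u+9]; 
    c=cv2.HoughCircles(cv2.resize(g[v-22:v+23,u-22:u+23],None,fx=8,fy=8,interpolation=cv2.INTER_CUBIC),cv2.HOUGH_GRADIENT,1,400,param1=60,param2=15,minRadius=40,maxRadius=80)
    m=(w<w.min()+25).astype(np.uint8); n,l,st,ce=cv2.connectedComponentsWithStats(m); k=np.argmin(np.hypot(*(ce[1:]-8).T))+1
    c2=ce[k]+[u-8,v-8]; c1=(c[0,0,:2]+.5)/8-.5+[u-22,v-22] if c is not None else None
    print('hough',c1,c[0,0,2]/8 if c is not None else 0,'dark',c2,st[k]); 
    for q in(c1,c2):
        if q is not None: print(wray(f,R,p,*q,.162).round(4))
h=cv2.cvtColor(f['pixels'],cv2.COLOR_RGB2HSV); m=np.zeros_like(g); m[145:170,280:332]=(g>170)[145:170,280:332]
P=np.array([wray(f,R,p,u,v,.191)[:2] for v,u in np.argwhere(m)]); print(len(P),cv2.minAreaRect((P*1000).astype(np.float32)))
l=cv2.fitLine((P*1000).astype(np.float32),cv2.DIST_L2,0,.01,.01).ravel(); print(l,np.degrees(np.arctan2(l[1],l[0])))
print('fork',wray(f,R,p,272,205,.216))
E
```

```text
hough [337.25  94.25] 6.8375 dark [336.86904762  92.70833333] [  1   1  15  14 168]
[ 0.5916 -0.0509  0.162 ]
[ 0.5916 -0.0494  0.162 ]
hough None 0 dark [333.89130435 231.26086957] [ 1  2 13  9 92]
[ 0.5543 -0.1822  0.162 ]
276 ((551.243896484375, -97.31743621826172), (9.26397705078125, 41.23481750488281), 59.697364807128906)
[ 9.0625930e-01 -4.2272216e-01  5.4917908e+02 -9.6014290e+01] -25.006569
fork [ 0.51474644 -0.12400783  0.216     ]
```

Request:
servo_tool(
  deltas=[
    [[40, -0.01, 0.047, 0, 0], [40, -0.01, 0.047, 0, 0], [40, -0.01, 0.047, 0, 0], [40, -0.01, 0.047, -0.01, 0], [40, -0.01, 0.047, -0.01, 0], [40, -0.01, 0.047, -0.01, 0], [40, -0.01, 0.047, -0.01, 0], [40, -0.01, 0.047, -0.01, 0]],
  ],
)

```text
time: 2.6
tool_pos: [0.4742, 0.2481, 0.2753]
tool_rot: [0.0, 0.793, 0.609, 0.001]
contact_force: [0.7, 0.5, -0.7]
gripper_width: 0.401
grasp_force: 0.0
```

Request:
servo_tool(
  deltas=[
    [[40, 0, 0, -0.02, 0], [40, 0, 0, -0.02, 0], [40, 0, 0, 0, 0], [40, 0, 0, 0, 0], [40, 0, 0, 0, 0], [40, 0, 0, 0, 0], [40, 0, 0, 0, 0], [40, 0, 0, 0, 0]],
  ],
)

```text
time: 3.4
tool_pos: [0.475, 0.247, 0.236]
tool_rot: [0.0, 0.793, 0.609, 0.001]
contact_force: [-0.3, 0.2, -0.4]
gripper_width: 0.398
grasp_force: 0.0
```

```bash
python3 - <<'E'
from h import *
f,R,p=look('w2'); print(p)
g=cv2.cvtColor(f['pixels'],cv2.COLOR_RGB2GRAY).astype(float)
hsv=cv2.cvtColor(f['pixels'],cv2.COLOR_RGB2HSV)
for X in([.505,.3675,.101],[.478,.281,.101]):
    u,v=map(int,wpx(f,R,p,X)); r=26
    m=((hsv[...,1]<60)&(hsv[...,2]>90)).astype(np.uint8)[v-r:v+r+1,u-r:u+r+1]
    n,l,st,ce=cv2.connectedComponentsWithStats(m); k=1+np.argmax(st[1:,4])
    cs,_=cv2.findContours((l==k).astype(np.uint8),0,2); (c,rad)=cv2.minEnclosingCircle(cs[0]); 
    c=np.array(c)+[u-r,v-r]; cc=ce[k]+[u-r,v-r]
    print(u,v,'circ',c,rad,'cent',cc,st[k],wray(f,R,p,*c,.101).round(4),wray(f,R,p,*cc,.101).round(4))
E
```

```text
[0.47504448 0.24702135 0.23598184]
317 48 circ [318.89999962  49.70000076] 10.511999130249023 cent [318.95019157  49.77394636] [ 18  18  21  21 261] [0.5058 0.3666 0.101 ] [0.5059 0.3665 0.101 ]
313 153 circ [315. 153.] 10.440406799316406 cent [315.42962963 152.75555556] [ 19  16  20  21 270] [0.4795 0.2813 0.101 ] [0.4799 0.2814 0.101 ]
```

View pics/w2.png

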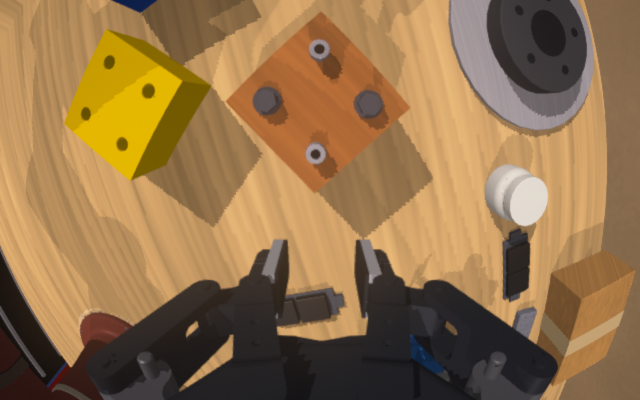

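The image shows the pin heads at (319,50) and (315,153) and the bolts at (267,100) and (369,103). I'll grasp the near pin first.

Request:
servo_tool(
  deltas=[
    [[40, 0.0045, 0.034, 0, 0], [40, 0, 0, -0.044, 0], [40, 0, 0, -0.045, 0], [40, 0, 0, -0.045, 0], [40, 0, 0, 0, 0], [0, 0, 0, 0, 0], [0, 0, 0, 0, 0], [0, 0, 0, 0, 0]],
  ],
)

```text
time: 4.25
tool_pos: [0.4794, 0.2811, 0.1016]
tool_rot: [0.0, 0.793, 0.609, 0.0]
contact_force: [1.0, 0.7, 0.4]
gripper_width: 0.174
grasp_force: 58.5
```

Request:
servo_tool(
  deltas=[
    [[0, 0, 0, 0, 0], [0, 0, 0, 0, 0], [0, 0, 0, 0.03, 0], [0, 0, 0, 0.035, 0], [0, 0, 0, 0.035, 0], [0, 0, 0, 0.04, 0], [0, 0, 0, 0.04, 0], [0, 0, 0, 0, 0]],
  ],
)

```text
time: 5.05
tool_pos: [0.4817, 0.2822, 0.289]
tool_rot: [0.002, 0.793, 0.609, 0.006]
contact_force: [0.8, -0.2, 0.2]
gripper_width: 0.178
grasp_force: 59.8
```

```bash
python3 - <<'E'
from h import *
print(manip.finger_overhang); f,R,p=look('w3'); print(p,R.round(3).tolist(),manip.state()['gripper_width'])
E
```

```text
0.014
[0.48165702 0.28216467 0.28900721] [[0.258, 0.966, 0.011], [0.966, -0.258, 0.005], [0.007, 0.01, -1.0]] 0.1756139072470589
```

View pics/w3.png

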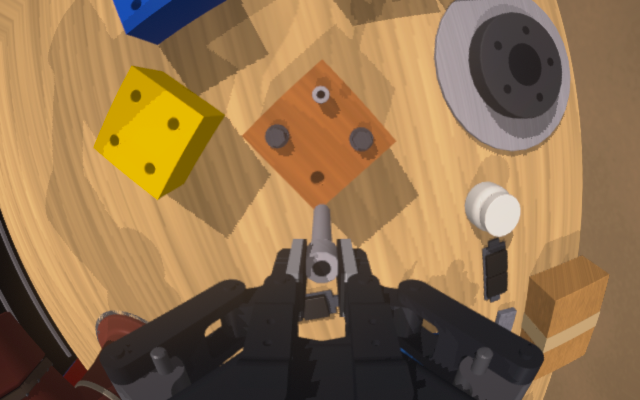

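The pin is held: head at (322,267), shank running up to its tip near (321,206). I'll check whether it tilted.

```bash
python3 - <<'E'
from h import *
import pickle
f,R,p=pickle.load(open('w3.pkl','rb'))
for z in(.0866,.06,.0166,.0006): print(z,[np.round(wpx(f,R,p,R@np.array([x,0,z])+p),1) for x in(-.005,0,.005)])
g=cv2.cvtColor(f['pixels'],cv2.COLOR_RGB2HSV)
for v in range(200,260,6): print(v,g[v,308:338,1].tolist())
print(manip.state()['tool_pos'])
E
```

```text
0.0866 [array([320.3, 215. ]), array([320.3, 208.7]), array([320.3, 202.2])]
0.06 [array([320.2, 228.7]), array([320.2, 221.7]), array([320.2, 214.5])]
0.0166 [array([320. , 259.6]), array([319.9, 251.3]), array([319.9, 242.7])]
0.0006 [array([319.8, 275. ]), array([319.8, 266.1]), array([319.8, 256.9])]
200 [174, 174, 174, 175, 176, 174, 175, 173, 175, 176, 175, 176, 175, 175, 174, 176, 177, 178, 177, 176, 174, 159, 142, 132, 127, 127, 128, 127, 127, 126]
206 [129, 131, 140, 157, 170, 172, 165, 121, 63, 41, 26, 21, 24, 24, 23, 25, 27, 34, 48, 79, 117, 124, 125, 126, 126, 126, 127, 127, 128, 127]
212 [128, 127, 128, 128, 123, 91, 43, 23, 23, 23, 23, 23, 23, 24, 25, 24, 24, 28, 32, 34, 41, 69, 109, 124, 127, 127, 127, 125, 126, 126]
218 [126, 126, 126, 128, 123, 75, 27, 23, 23, 19, 19, 21, 20, 20, 23, 25, 26, 26, 27, 31, 33, 45, 90, 116, 125, 125, 125, 125, 124, 126]
224 [128, 126, 125, 123, 96, 49, 21, 21, 21, 23, 21, 23, 23, 22, 23, 22, 22, 26, 29, 31, 35, 46, 87, 114, 124, 126, 125, 124, 125, 125]
230 [127, 127, 128, 120, 68, 28, 21, 21, 21, 21, 19, 19, 20, 20, 21, 25, 24, 23, 25, 28, 33, 35, 55, 110, 125, 127, 126, 125, 126, 126]
236 [126, 127, 122, 105, 48, 21, 21, 21, 21, 23, 21, 20, 20, 20, 21, 24, 22, 25, 22, 26, 30, 32, 47, 95, 117, 125, 126, 125, 125, 126]
242 [121, 115, 96, 42, 23, 20, 20, 20, 22, 20, 20, 19, 21, 21, 22, 22, 20, 20, 21, 23, 19, 22, 24, 47, 82, 103, 116, 124, 121, 104]
248 [39, 35, 35, 29, 23, 20, 20, 20, 20, 20, 20, 19, 19, 19, 22, 20, 20, 23, 21, 21, 22, 25, 24, 22, 27, 26, 29, 30, 43, 69]
254 [32, 23, 18, 18, 20, 18, 18, 18, 17, 18, 18, 19, 19, 19, 19, 18, 16, 18, 17, 18, 18, 16, 18, 22, 20, 23, 27, 29, 35, 49]
[0.48052608 0.28166393 0.28527512]
```

Request:
servo_tool(
  deltas=[
    [[0, 0.015, -0.045, 0.01, 0], [0, 0.016, -0.046, 0.01, 0], [0, 0.016, -0.047, 0, 0], [0, 0.016, -0.047, 0, 0], [0, 0.016, -0.047, 0, 0], [0, 0.016, -0.047, 0, 0], [0, 0.016, -0.047, 0, 0], [0, 0, -0.005, 0, 0]],
  ],
)

```text
time: 5.9
tool_pos: [0.5901, -0.0546, 0.298]
tool_rot: [-0.001, 0.795, 0.607, -0.002]
contact_force: [-1.5, 0.7, -1.1]
gripper_width: 0.178
grasp_force: 59.8
```

Request:
servo_tool(
  deltas=[
    [[0, 0, 0, 0, 0], [0, 0, 0, 0, 0], [0, 0, 0, 0, 0], [0, 0, 0, 0, 0], [0, 0, 0, 0, 0], [0, 0, 0, 0, 0], [0, 0, 0, 0, 0], [0, 0, 0, 0, 0]],
  ],
)

```text
time: 6.7
tool_pos: [0.5902, -0.0498, 0.3014]
tool_rot: [0.0, 0.793, 0.609, 0.0]
contact_force: [0.3, 0.6, -1.6]
gripper_width: 0.177
grasp_force: 59.8
```

```bash
python3 - <<'E'
from h import *
f,R,p=look('w4'); print(p,wpx(f,R,p,[.591,-.049,.162]),wpx(f,R,p,R@np.array([0,0,.0866])+p))
cv2.imwrite('pics/c4.png',cv2.resize(f['pixels'][140:290,220:420],(800,600),interpolation=cv2.INTER_CUBIC)[...,::-1])
E
```

```text
[ 0.59021207 -0.0498063   0.30137927] (np.float64(321.0840233793465), np.float64(188.8108881986683)) (np.float64(320.32936335654557), np.float64(208.65520331390246))
```

View pics/c4.png

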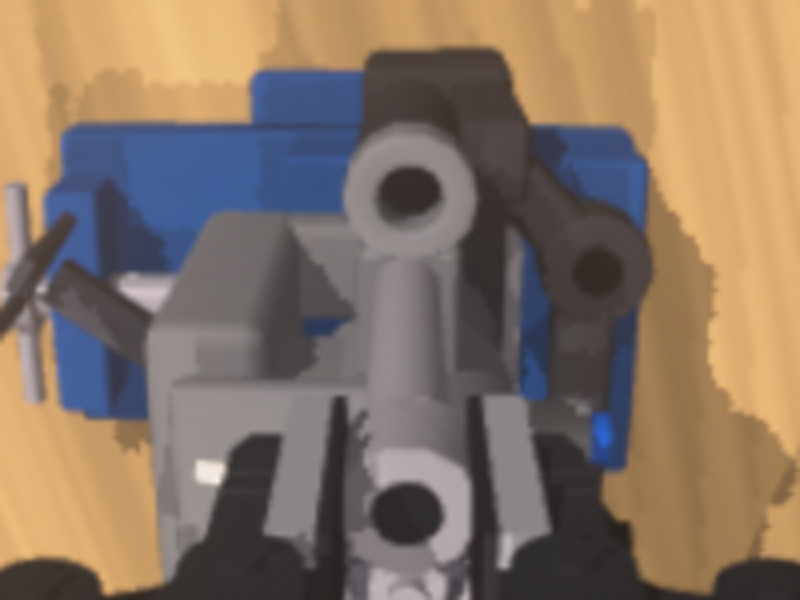

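The crop shows the left eye's mouth centred at about (409,193), which is full-frame (321.9,187.9). The pin's shank is centred at x≈406 just below it. That makes the eye about (1.2,1.5) mm from the tool's position.

Request:
servo_tool(
  deltas=[
    [[0, 0.0012, 0.0015, 0, 0], [0, 0, 0, -0.02, 0], [0, 0, 0, -0.015, 0], [0, 0, 0, -0.01, 0], [0, 0, 0, -0.007, 0], [0, 0, 0, -0.007, 0], [0, 0, 0, -0.007, 0], [0, 0, 0, 0, 0]],
  ],
)

```text
time: 7.55
tool_pos: [0.591, -0.0483, 0.2341]
tool_rot: [-0.001, 0.793, 0.609, -0.001]
contact_force: [-0.5, 1.6, -0.8]
gripper_width: 0.18
grasp_force: 59.8
```

Request:
servo_tool(
  deltas=[
    [[0, 0, 0, -0.01, 0], [0, 0, 0, -0.01, 0], [0, 0, 0, -0.01, 0], [0, 0, 0, -0.01, 0], [0, 0, 0, -0.007, 0], [0, 0, 0, -0.004, 0], [0, 0, 0, 0, 0], [0, 0, 0, 0, 0]],
  ],
)

```text
time: 8.35
tool_pos: [0.5916, -0.0485, 0.1846]
tool_rot: [0.0, 0.793, 0.609, 0.0]
contact_force: [0.0, 0.3, -1.4]
gripper_width: 0.179
grasp_force: 59.8
```

Request:
servo_tool(
  deltas=[
    [[0, 0, 0, -0.003, 0], [0, 0, 0, 0, 0], [40, 0, 0, 0, 0], [40, 0, 0, 0, 0], [40, 0, 0, 0, 0], [40, 0, 0, 0.03, 0], [40, 0, 0, 0.04, 0], [40, 0, 0, 0.04, 0]],
  ],
)

```text
time: 9.15
tool_pos: [0.591, -0.0484, 0.292]
tool_rot: [-0.001, 0.793, 0.609, -0.0]
contact_force: [0.1, 0.4, 1.2]
gripper_width: 0.402
grasp_force: 0.0
```

Request:
servo_tool(
  deltas=[
    [[40, 0, 0.01, 0.01, 0], [40, -0.01, 0.045, 0, 0], [40, -0.01, 0.048, 0, 0], [40, -0.01, 0.048, 0, 0], [40, -0.01, 0.048, 0, 0], [40, -0.01, 0.048, 0, 0], [40, -0.01, 0.048, 0, 0], [40, -0.01, 0.048, 0, 0]],
  ],
)

```text
time: 9.95
tool_pos: [0.5203, 0.2967, 0.3006]
tool_rot: [-0.0, 0.793, 0.609, -0.0]
contact_force: [1.4, 0.0, 0.3]
gripper_width: 0.402
grasp_force: 0.0
```

```bash
python3 - <<'E'
from h import *
import pickle
f=grab_frame('top'); pickle.dump(f,open('top1.pkl','rb')); print(manip.state()['tool_pos'],manip.state()['time'])
# pin head in left eye: depth-based
P=cloud(f); m=np.zeros((400,640),bool); m[165:190,355:377]=1
for v in range(173,181): print(v,[int(1000*x) for x in P[v,360:372,2]], f['pixels'][v,360:372].mean(-1).astype(int).tolist())
E
```

```text
Traceback (most recent call last):
FileNotFoundError: [Errno 2] No such file or directory: 'top1.pkl'
```

```bash
python3 - <<'E'
from h import *
f=grab_frame('top'); print(manip.state()['tool_pos'],manip.state()['time'])
P=cloud(f)
for v in range(173,181): print(v,[int(1000*x) for x in P[v,360:372,2]], f['pixels'][v,360:372].mean(-1).astype(int).tolist())
E
```

```text
[0.51906935 0.2997087  0.30031126] 10.05
173 [-2, -1, 80, 167, 180, 179, 176, 179, 182, 163, 127, 57] [129, 117, 104, 105, 112, 126, 120, 124, 108, 72, 48, 49]
174 [0, 73, 165, 160, 176, 181, 178, 180, 183, 160, 155, 156] [107, 90, 95, 116, 134, 113, 106, 116, 118, 88, 70, 60]
175 [-1, 75, 166, 158, 182, 172, 179, 182, 179, 1565, 158, 163] [87, 76, 92, 123, 138, 115, 90, 110, 123, 99, 75, 75]
176 [0, 81, 158, 160, 177, 177, 184, 178, 173, 161, 160, 164] [76, 67, 100, 122, 136, 129, 115, 119, 115, 97, 78, 80]
177 [65, 84, 165, 159, 160, 172, 174, 172, 162, 165, 162, 157] [64, 72, 104, 122, 135, 130, 120, 120, 107, 99, 92, 95]
178 [68, 108, 158, 169, 159, 162, 156, 162, 160, 154, 167, 157] [60, 73, 94, 123, 130, 123, 125, 113, 114, 109, 109, 104]
179 [77, 114, 141, 160, 161, 163, 163, 161, 154, 155, 162, 159] [63, 57, 86, 107, 124, 118, 120, 116, 117, 119, 116, 111]
180 [83, 110, 128, 137, 151, 158, 163, 159, 153, 157, 167, 161] [68, 48, 63, 85, 103, 107, 107, 96, 95, 101, 107, 106]
```

The left pin is seated: its head top is at about 178 mm. Next is the second pin.

Request:
servo_tool(
  deltas=[
    [[40, -0.0068, 0.034, 0, 0], [40, -0.0067, 0.033, 0, 0], [40, 0, 0, -0.048, 0], [40, 0, 0, -0.05, 0], [40, 0, 0, -0.05, 0], [40, 0, 0, -0.04, 0], [40, 0, 0, -0.01, 0], [40, 0, 0, 0, 0]],
  ],
)

```text
time: 10.85
tool_pos: [0.5068, 0.3606, 0.1016]
tool_rot: [-0.0, 0.793, 0.609, -0.002]
contact_force: [0.9, 0.2, 0.4]
gripper_width: 0.401
grasp_force: 0.0
```

Request:
servo_tool(
  deltas=[
    [[40, -0.001, 0.006, 0, 0], [40, 0, 0, 0, 0], [40, 0, 0, 0, 0], [0, 0, 0, 0, 0], [0, 0, 0, 0, 0], [0, 0, 0, 0, 0], [0, 0, 0, 0, 0], [0, 0, 0, 0, 0]],
  ],
)

```text
time: 11.65
tool_pos: [0.5072, 0.3679, 0.1043]
tool_rot: [-0.0, 0.793, 0.609, 0.0]
contact_force: [-1.8, 0.4, 6.2]
gripper_width: 0.171
grasp_force: 58.6
```

Request:
servo_tool(
  deltas=[
    [[0, 0, 0, 0.02, 0], [0, 0, 0, 0.035, 0], [0, 0, 0, 0.04, 0], [0, 0, 0, 0.045, 0], [0, 0, 0, 0.045, 0], [0, 0, 0, 0.03, 0], [0, 0.007, -0.049, 0, 0], [0, 0.007, -0.049, 0, 0]],
  ],
)

```text
time: 12.45
tool_pos: [0.5212, 0.2693, 0.3194]
tool_rot: [0.001, 0.792, 0.61, 0.001]
contact_force: [0.3, -0.1, -2.0]
gripper_width: 0.176
grasp_force: 58.9
```

Request:
servo_tool(
  deltas=[
    [[0, 0.003, -0.048, 0.01, 0], [0, 0.003, -0.048, 0.01, 0], [0, 0.004, -0.049, 0, 0], [0, 0.004, -0.049, 0, 0], [0, 0.005, -0.049, 0, 0], [0, 0.005, -0.049, 0, 0], [0, 0.005, -0.049, 0, 0], [0, 0.005, -0.049, 0, 0]],
  ],
)

```text
time: 13.25
tool_pos: [0.5545, -0.1226, 0.3374]
tool_rot: [-0.0, 0.793, 0.609, -0.0]
contact_force: [0.5, 0.1, -1.0]
gripper_width: 0.174
grasp_force: 58.9
```

Request:
servo_tool(
  deltas=[
    [[0, 0.001, -0.04, 0, 0], [0, 0, -0.02, 0, 0], [0, 0, 0, -0.015, 0], [0, 0, 0, -0.01, 0], [0, 0, 0, -0.01, 0], [0, 0, 0, 0, 0], [0, 0, 0, 0, 0], [0, 0, 0, 0, 0]],
  ],
)

```text
time: 14.05
tool_pos: [0.5563, -0.1798, 0.304]
tool_rot: [0.001, 0.793, 0.61, 0.0]
contact_force: [-0.0, 0.3, -1.5]
gripper_width: 0.173
grasp_force: 58.9
```

```bash
python3 - <<'E'
from h import *
f,R,p=look('w5'); print(p,wpx(f,R,p,[.5557,-.1838,.162]),wpx(f,R,p,R@np.array([0,0,.0893])+p),wpx(f,R,p,[.5916,-.0485,.178]))
cv2.imwrite('pics/c5.png',cv2.resize(f['pixels'][140:290,220:420],(800,600),interpolation=cv2.INTER_CUBIC)[...,::-1])
E
```

```text
[ 0.55625647 -0.17983272  0.30402258] (np.float64(320.8480170958122), np.float64(193.27713007903964)) (np.float64(320.33787988980333), np.float64(207.49405805193183)) (np.float64(320.6735307856485), np.float64(33.059342235584495))
```

View pics/c5.png

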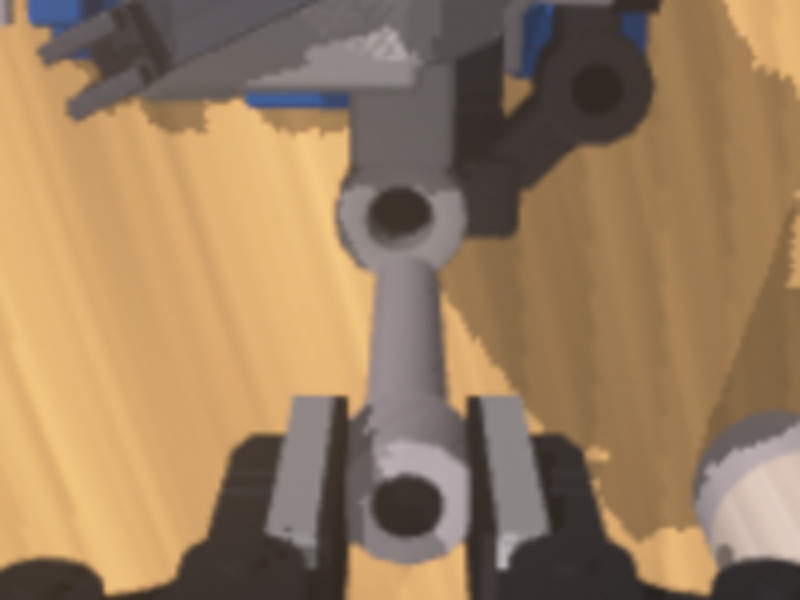

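The crop shows the right eye's hole centred at about x 400, y 186–250, with the pin's shank centred at x≈406. I'll take profiles for precise edges.

```bash
python3 - <<'E'
from h import *
import pickle
for n,(c,v0) in(('w4',(322,165)),('w5',(319,176))):
    f,R,p=pickle.load(open(n+'.pkl','rb')); g=cv2.cvtColor(f['pixels'],cv2.COLOR_RGB2GRAY)
    print(n)
    for v in range(v0,v0+40): print(v,g[v,c-19:c+20].tolist())
E
```

```text
w4
165 [83, 83, 83, 83, 83, 83, 81, 76, 69, 67, 66, 67, 66, 67, 66, 66, 66, 65, 65, 65, 63, 62, 61, 60, 59, 58, 57, 56, 56, 57, 61, 65, 66, 65, 64, 64, 63, 63, 64]
166 [83, 83, 83, 83, 83, 83, 80, 75, 69, 67, 67, 67, 67, 66, 66, 66, 66, 65, 64, 63, 63, 62, 61, 60, 59, 58, 57, 56, 55, 55, 58, 64, 65, 65, 64, 64, 64, 64, 64]
167 [84, 83, 83, 83, 82, 82, 79, 74, 67, 66, 66, 66, 67, 66, 67, 65, 65, 64, 64, 63, 63, 62, 61, 60, 58, 58, 56, 55, 53, 53, 56, 63, 65, 65, 65, 64, 64, 64, 64]
168 [83, 82, 83, 83, 82, 82, 80, 73, 66, 66, 67, 66, 67, 66, 66, 66, 65, 65, 64, 63, 62, 62, 61, 60, 59, 57, 56, 55, 54, 54, 55, 61, 64, 66, 65, 65, 65, 64, 64]
169 [83, 83, 83, 82, 82, 81, 78, 73, 65, 66, 66, 65, 66, 66, 66, 67, 67, 66, 65, 64, 64, 63, 63, 61, 60, 58, 57, 55, 53, 53, 55, 60, 64, 66, 66, 66, 66, 66, 66]
170 [79, 79, 79, 78, 79, 77, 76, 71, 65, 66, 66, 66, 67, 68, 75, 84, 86, 85, 83, 82, 81, 80, 79, 76, 69, 62, 57, 55, 54, 52, 53, 58, 65, 68, 69, 69, 69, 69, 69]
171 [72, 72, 72, 72, 72, 71, 69, 65, 64, 66, 66, 69, 73, 82, 94, 108, 111, 111, 109, 107, 105, 104, 102, 97, 88, 74, 65, 59, 55, 52
[... 13057 characters left out ...]
 143, 143, 142, 140, 137, 132, 127, 123, 116, 105, 93, 88, 98, 118, 130, 131, 129, 127, 126, 125, 124, 125]
213 [190, 188, 188, 190, 193, 197, 202, 201, 199, 197, 193, 190, 187, 163, 143, 140, 143, 143, 143, 141, 139, 136, 132, 127, 122, 116, 107, 95, 90, 98, 135, 146, 132, 130, 128, 126, 125, 125, 125]
214 [190, 189, 188, 189, 192, 196, 200, 202, 200, 197, 194, 191, 187, 162, 141, 140, 144, 144, 143, 141, 139, 136, 132, 127, 122, 116, 109, 100, 92, 96, 148, 157, 134, 131, 128, 125, 125, 124, 124]
215 [191, 189, 188, 188, 191, 193, 199, 202, 201, 198, 195, 191, 186, 158, 140, 140, 144, 144, 142, 141, 139, 136, 131, 127, 122, 116, 109, 100, 91, 95, 148, 163, 144, 132, 129, 126, 125, 124, 124]
```

Request:
servo_tool(
  deltas=[
    [[0, -0.002, -0.0048, 0, 0], [0, 0, 0, -0.02, 0], [0, 0, 0, -0.012, 0], [0, 0, 0, -0.008, 0], [0, 0, 0, -0.007, 0], [0, 0, 0, -0.007, 0], [0, 0, 0, -0.007, 0], [0, 0, 0, -0.005, 0]],
  ],
)

```text
time: 14.9
tool_pos: [0.5539, -0.1852, 0.2368]
tool_rot: [-0.0, 0.793, 0.609, -0.0]
contact_force: [-0.2, 0.3, -1.4]
gripper_width: 0.176
grasp_force: 58.9
```

Request:
servo_tool(
  deltas=[
    [[0, 0, 0, -0.01, 0], [0, 0, 0, -0.01, 0], [0, 0, 0, -0.01, 0], [0, 0, 0, -0.01, 0], [0, 0, 0, -0.008, 0], [0, 0, 0, -0.004, 0], [0, 0, 0, 0, 0], [0, 0, 0, 0, 0]],
  ],
)

```text
time: 15.7
tool_pos: [0.554, -0.1852, 0.1853]
tool_rot: [-0.0, 0.793, 0.609, 0.0]
contact_force: [0.8, 1.1, -1.6]
gripper_width: 0.172
grasp_force: 58.9
```

Request:
servo_tool(
  deltas=[
    [[0, 0, 0, -0.001, 0], [40, 0, 0, 0, 0], [40, 0, 0, 0, 0], [40, 0, 0, 0, 0], [40, 0, 0, 0.035, 0], [40, 0, 0, 0.04, 0], [40, 0, 0, 0.04, -8.4], [40, 0, 0, 0, -8.4]],
  ],
)

```text
time: 16.5
tool_pos: [0.5566, -0.1866, 0.308]
tool_rot: [0.006, 0.875, 0.484, 0.004]
contact_force: [1.1, -0.1, 0.4]
gripper_width: 0.399
grasp_force: 0.0
```

Request:
servo_tool(
  deltas=[
    [[40, -0.006, 0.008, 0, -8.4], [40, -0.006, 0.008, 0, -8.4], [40, -0.008, 0.01, 0, -8.4], [40, -0.008, 0.01, 0, -8.4], [40, -0.008, 0.01, 0, -8.4], [40, -0.006, 0.012, 0, -6.6], [40, 0, 0, 0, 0], [40, 0, 0, 0, 0]],
  ],
)

```text
time: 17.3
tool_pos: [0.5121, -0.1274, 0.2997]
tool_rot: [0.0, 0.996, 0.085, 0.0]
contact_force: [-0.0, 0.8, 0.6]
gripper_width: 0.405
grasp_force: 0.0
```

```bash
python3 - <<'E'
from h import *
s=manip.state();f,R,p=look('w6'); print(p,R.round(3)[:,0],s['time'],s['joint_pos'].round(2),wpx(f,R,p,[.5119,-.1272,.216]),wpx(f,R,p,[.573,-.1168,.2]))
cv2.imwrite('pics/c6.png',cv2.resize(f['pixels'][40:340,120:520],(800,600),interpolation=cv2.INTER_CUBIC)[...,::-1])
f=grab_frame('top'); P=cloud(f)
for v in range(183,190): print([int(1000*x) for x in P[v,400:413,2]])
E
```

```text
[ 0.51212344 -0.12743402  0.29966309] [0.985 0.17  0.001] 17.3 [-0.38 -0.21  1.77 -0.    1.58  1.01] (np.float64(320.1315508196844), np.float64(211.3730805958565)) (np.float64(320.2901439590194), np.float64(124.2714160284822))
[522, 522, 524, 527, 527, 529, 526, 525, 526, 559, 562, 569, 569]
[501, 506, 527, 523, 528, 525, 529, 528, 527, 527, 527, 530, 560]
[500, 502, 504, 517, 522, 525, 522, 525, 529, 523, 531, 523, 525]
[490, 489, 495, 493, 500, 503, 502, 521, 522, 520, 518, 518, 502]
[480, 489, 492, 494, 493, 492, 495, 497, 496, 493, 494, 494, 493]
[476, 478, 480, 478, 488, 490, 491, 492, 490, 492, 488, 481, 474]
[452, 459, 458, 475, 1565, 478, 476, 480, 478, 475, 456, 459, 459]
```

View pics/c6.png

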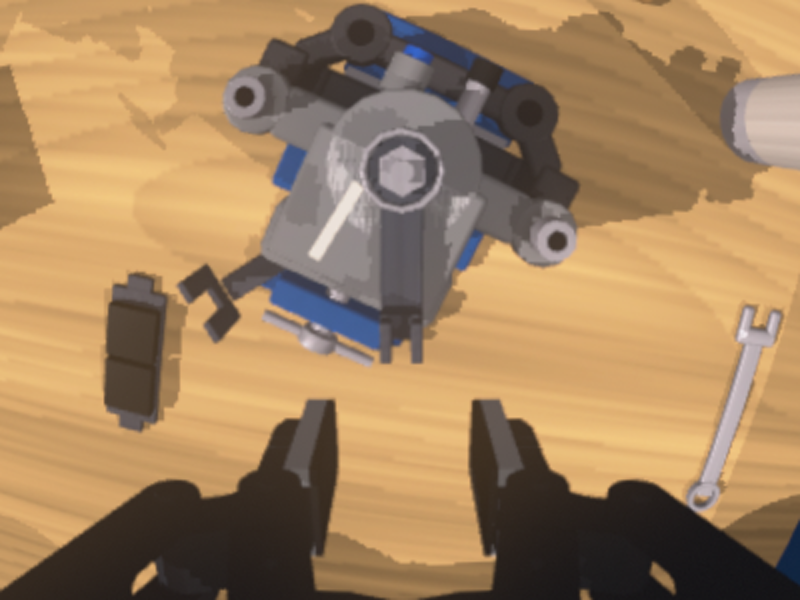

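The crop shows both pins seated in the eyes, at (245,97) and (556,241). The lever points straight down-image with its hub at (402,170) and fork at (402,340), and the line runs (355,187)–(316,255). I'll measure the line once more and work out the angle to pull.

```bash
python3 - <<'E'
from h import *
import pickle
f,R,p=pickle.load(open('w6.pkl','rb')); g=cv2.cvtColor(f['pixels'],cv2.COLOR_RGB2GRAY)
m=np.zeros_like(g); m[128:172,272:302]=(g>165)[128:172,272:302]; n,l,st,ce=cv2.connectedComponentsWithStats(m);k=1+np.argmax(st[1:,4]);m=l==k
P=np.array([wray(f,R,p,u,v,.191)[:2] for v,u in np.argwhere(m)])*1000
print(st[k],cv2.minAreaRect(P.astype(np.float32)))
d=cv2.fitLine(P.astype(np.float32),cv2.DIST_L2,0,.01,.01).ravel(); a=np.degrees(np.arctan2(d[1],d[0]))%180
c=lambda x,y:wray(f,R,p,120+(x+.5)/2-.5,40+(y+.5)/2-.5,.216)[:2]*1000
C=np.array([573.05,-116.8]); print('mark dir',a,'centre',P.mean(0),'rel to C',P.mean(0)-C)
r=np.radians(a); ex=np.array([np.cos(r),np.sin(r)]); ey=np.array([-ex[1],ex[0]]); print('mark x,y (31,-10.5)',(P.mean(0)-C)@ex,(P.mean(0)-C)@ey)
v=P.mean(0)-C; print('angle from position',np.degrees(np.arctan2(v[1],v[0])+np.arctan2(10.5,31)))
print('fork',c(402,340),'lever px dir hub',c(402,171))
E
```

```text
[274 128  28  43 525] ((549.4061279296875, -96.95425415039062), (18.437026977539062, 36.671531677246094), 84.35420989990234)
mark dir 163.3267 centre [552.10591139 -96.27436102] rel to C [-20.94408861  20.52563898]
mark x,y (31,-10.5) 25.952615537958117 -13.65351278392401
angle from position 154.28986041852818
fork [ 513.20989142 -127.43274309] lever px dir hub [ 573.22065703 -117.11049844]
```

```bash
python3 - <<'E'
from h import *
import pickle
C=np.array([573.05,-116.8])
for n,(v0,v1,u0,u1) in(('w1',(145,170,280,332)),('w6',(128,172,272,302))):
    f,R,p=pickle.load(open(n+'.pkl','rb')); g=cv2.cvtColor(f['pixels'],cv2.COLOR_RGB2GRAY)
    for t in(180,195,205):
        m=np.zeros_like(g); m[v0:v1,u0:u1]=(g>t)[v0:v1,u0:u1]; n_,l,st,ce=cv2.connectedComponentsWithStats(m)
        if n_<2: continue
        k=1+np.argmax(st[1:,4]);m=l==k
        P=(np.array([wray(f,R,p,u,v,.191)[:2] for v,u in np.argwhere(m)])*1000).astype(np.float32)
        d=cv2.fitLine(P,cv2.DIST_L2,0,.01,.01).ravel(); v=P.mean(0)-C
        print(n,t,st[k],cv2.minAreaRect(P),'dir',np.degrees(np.arctan2(d[1],d[0]))%180,'pos',np.degrees(np.arctan2(v[1],v[0])+np.arctan2(10.5,31)),np.hypot(*v))
E
```

```text
w1 180 [284 151  40  11 243] ((548.2772827148438, -95.44561767578125), (5.434745788574219, 34.17338562011719), 67.23290252685547) dir 157.21579 pos 158.11608164702886 32.94154590930796
w1 195 [284 152  40  10 220] ((548.3184814453125, -95.59161376953125), (4.957164764404297, 33.9781379699707), 67.71549987792969) dir 157.62854 pos 157.8741657931617 32.30797347071585
w1 205 [285 152  39   9 199] ((548.5911254882812, -95.66863250732422), (4.576683044433594, 33.18819808959961), 67.40428924560547) dir 157.21686 pos 157.7171494833017 32.280566731838
w6 180 [274 130  28  40 329] ((548.0105590820312, -97.56210327148438), (10.652661323547363, 35.6281623840332), 68.293212890625) dir 156.676 pos 157.13098270323235 31.81312498746936
w6 195 [275 131  27  39 281] ((548.4987182617188, -95.2813949584961), (5.602581024169922, 34.031063079833984), 68.10722351074219) dir 157.36827 pos 156.97797259092795 32.25922110709086
w6 205 [275 131  26  39 255] ((548.5205078125, -95.39701080322266), (5.284321308135986, 33.8855094909668), 67.57090759277344) dir 157.21828 pos 156.95560307340506 32.26473500531489
```

Request:
servo_tool(
  deltas=[
    [[40, 0, 0, -0.04, 0], [40, 0, 0, -0.035, 0], [40, 0, 0, -0.015, 0], [40, 0, 0, 0, 0], [0, 0, 0, 0, 0], [0, 0, 0, 0, 0], [0, 0, 0, 0, 0], [0, 0, 0, 0, 0]],
  ],
)

```text
time: 18.2
tool_pos: [0.5126, -0.1267, 0.2112]
tool_rot: [-0.0, 0.996, 0.084, 0.001]
contact_force: [-1.1, 4.1, 1.0]
gripper_width: 0.173
grasp_force: 60.9
```

Request:
servo_tool(
  deltas=[
    [[0, -0.0004, 0.0032, 0, -3], [0, -0.0003, 0.0032, 0, -3], [0, -0.0001, 0.0032, 0, -3], [0, 0.0001, 0.0032, 0, -3], [0, 0.0002, 0.0032, 0, -3], [0, 0.0004, 0.0032, 0, -3], [0, 0.0006, 0.0032, 0, -3], [0, 0.0007, 0.0031, 0, -3]],
  ],
)

```text
time: 19.0
tool_pos: [0.5135, -0.1022, 0.2112]
tool_rot: [0.001, 0.992, -0.125, 0.001]
contact_force: [-3.4, 1.0, 0.7]
gripper_width: 0.168
grasp_force: 61.0
```

Request:
servo_tool(
  deltas=[
    [[0, 0.0006, 0.0022, 0, -2.2], [0, 0.0007, 0.0022, 0, -2.2], [0, 0.0008, 0.0022, 0, -2.2], [0, 0.0009, 0.0021, 0, -2], [0, 0, 0, 0, 0], [0, 0, 0, 0, 0], [0, 0, 0, 0, 0], [0, 0, 0, 0, 0]],
  ],
)

```text
time: 19.8
tool_pos: [0.5163, -0.0936, 0.2112]
tool_rot: [0.001, 0.98, -0.198, 0.001]
contact_force: [-4.9, 0.2, 4.0]
gripper_width: 0.171
grasp_force: 61.4
```

```bash
python3 - <<'E'
from h import *
s=manip.state();R,p=tool(); v=p[:2]-[.57305,-.1168]
print(s['time'],p,'yaw',np.degrees(np.arctan2(R[1,0],R[0,0]))+180,'pos ang',np.degrees(np.arctan2(v[1],v[0])),s['grasp_force'],s['gripper_width'],s['contact_force'])
f,R,p=look('w7'); cv2.imwrite('pics/c7.png',cv2.resize(f['pixels'][40:340,120:520],(800,600),interpolation=cv2.INTER_CUBIC)[...,::-1])
f=grab_frame('top')
P=cloud(f); print('left head',np.median(P[174:177,364:369,2]),'right',np.median(P[185:188,405:409,2]))
E
```

```text
19.8 [ 0.51629341 -0.09364875  0.21120306] yaw 157.15089945969913 pos ang 157.8092448833613 61.4479318906524 0.17133403757785484 [-4.91845088  0.17762871  4.01029133]
left head 0.17726208277213232 right 0.508845577785159
```

View pics/c7.png

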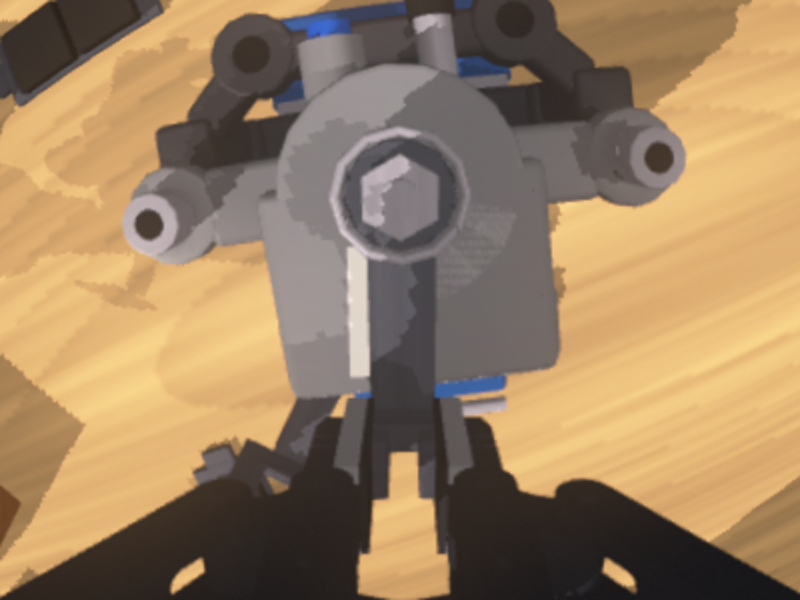

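The lever's leading edge (x≈369) lies along the white line's near side (x≈348–369), the fingers grip the fork, and both pin heads are seated at (149,225) and (657,157). I'm handing the job in.

```bash
python3 -c "
from plant import manip; print(manip.job_done())"
```

```text
the job is handed in; nothing more can be done
None
```

Both guide pins are seated in the caliper eyes and let go, and the gripper is holding the handbrake lever with its leading edge along the painted line; the job was handed in at about 20 s of the 72 s allowed.

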